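Slide a culture dish into the free dish reader

TASK

One of the two dish readers already holds a culture dish; the other one is free except for a small white pot left standing between its fences. Stand the pot upright in the white tray without dropping it, then slide the loose glass dish along the bench, not lifting it, round the clutter and into that free reader until it rests fully home against the back stop. The glass is fragile: never let anything bear on the dish with more than about 10 N, and leave everything else where it stands.

Things in the scene. Friction and masses are not known exactly. Their poses are not given: they have to be found in the camera images.
- dish: the loose culture dish to be slid: a closed round glass dish with its lid on, 100 mm diameter, 22 mm high (lid rim from 6 mm to the top; below that the base is 95 mm across), about 0.14 kg; too wide to be grasped. Origin: centre of its underside; z up
- reader_a: the free dish reader (no dish at the start; the pot stands in it), fixed. Origin: on the bench, at the dish's centre when home; +x points into it, away from its open mouth. Aluminium fences 14 mm high, no floor: back stop with its face at x = +51 mm; side fences from x = -5 to +59, 120 mm apart inside, 8 thick. Behind: white housing 130 mm wide, 45 high, x = 61 to 131
- reader_b: the identical reader that already holds the other dish; same frame and sizes. On the housing of each reader stands a thin post with a black head, up to 140 mm above the bench, at x = 122, y = -45 mm in its frame
- dish_b: the other, identical dish, resting home in reader_b; leave it. Origin: centre of its underside
- pot: small round white plastic pot with a lid, 40 mm diameter (lid 44 mm, from 36 mm up), 52 mm high, 0.07 kg, standing between the fences of reader_a. Origin: centre of its underside; z up
- tray: low white tray, fixed, 200 mm (x) by 160 mm (y), 20 mm high, walls and floor 4 mm thick. Origin: centre of its underside; a small jar stands somewhere in it
- jar: small glass jar with a steel lid standing in the tray, 38 mm diameter, 45 mm high; leave it. Origin: centre of its underside
- washbottle: white plastic wash bottle, 56 mm diameter, 140 mm high, standing between the two readers and somewhat nearer to the robot; leave it. Origin: centre of its underside
- vial: amber glass jar, 40 mm diameter, 60 mm high, standing nearer to the robot than the wash bottle: the dish passes between them; leave it. Origin: centre of its underside
- beaker: glass beaker, 68 mm diameter, 85 mm high, far between the readers; leave it. Origin: centre of its underside
- timer: flat white bench timer, 60 by 60 by 18 mm, to the left of the left reader; leave it. Origin: centre of its underside
- spatula: steel lab spatula, 110 mm long, 5 mm thick, lying to the right of the right reader; leave it. Origin: middle of its underside
- balance: low white balance, fixed, 200 mm (x) by 160 mm (y), 50 mm high with its round pan; it stands on the other side from the tray. Origin: centre of its underside

How it is judged:
By the outcome, as a careful person would: the job done as asked, in the order asked, and still so for the second after the job is handed in, with the robot touching nothing.
It also fails if it takes over 69 s, if anything falls off the work surface, if the arm or the gripper's body presses on something with over 40 N, if the wrist force passes 120 N, or if a joint passes its speed limit or range.

ROBOT

A 6-joint arm with a two-finger parallel gripper is mounted at the origin on the work surface. World frame = base frame: x ahead of the robot, y to its left, z up, the work surface at z = 0. Lengths are in m, angles in rad, forces in N, time in s.
With the tool pointing down it reaches from about 0.375 to 0.75 m from the base axis. Payload 9 kg.
Tool frame: the origin (TCP) lies between the finger pads; the fingertips stand 25 mm ahead of it and the grasp point (between the pads) lies 6 mm ahead of it (finger_overhang is the distance from the TCP to the fingertips, in m); z points along the fingers, y is the line along which they close (so a half turn about z gives the same grasp; the last joint's range is limited). The gripper opens to 85 mm and grips with 20 to 120 N. Pads are 22 mm wide; open, the fingers measure 114 mm over their backs; the gripper's body (76 mm by 85 mm) begins 54 mm behind the grasp point. The pads swing forward as they close: fully open they stand 13 mm farther back than shut.
Start: joints at [-1.433, 0.104, 0.097, 1.564, 0, 1.353], TCP at [0.209, -0.562, 0.256] pointing down, gripper open.
Joint ranges: [-2.99, 2.99], [-0.84, 1.86], [-1.1, 1.16], [-1.84, 2.11], [-1.51, 1.56], [-3.14, 3.14]. Speed limits (rad/s): [2.22, 2.22, 2.57, 3.14, 3.14, 3.14].

INTERFACE

Orientations are given as a rotation vector (axis times angle).
In Python, from workcell import * gives the robot as it stands.
- The arm moves only by the shell command python3 -m pendant 'ROWS'. ROWS is JSON, a list of rows, each an object with "delta_rot": the turn, a rotation vector about the tool's x, y, z in degrees, a list of three; "dp": the shift along the tool's x, y, z in cm, a list of three; "jaw": the closure, from -1 (fully open) to 1 (shut). A call has 1 to 10 rows; each row is the pose to reach, as a shift and turn from the pose commanded when the call began, along the tool's axes at that moment; what a row does not reach only later rows make up. A row lasts 1/12 s, in which the tool goes at most 41.7 mm and 7.16 degrees, less where a joint would pass 70% of its speed; a pose out of reach is approached as far as the arm can. A call with a gripper value outside its range is refused whole. The fingers move at their own pace and stop on an object; the grip force is fixed at half the most. Time passes only in rows, so rows that repeat a pose let the fingers close. It gives the time, the measured TCP pose, the force, the opening and the grip force at its end, in the units of the state.
- get_state(): the state, without advancing time (a new reading comes with each control period).
- capture(name): name is "scene" or "top"; returns the picture (384x512x3 uint8, red, green, blue); there is no depth.
- camera_params(name): a dict with "fx", "fy", "cx", "cy" (pixels), "D" ([k1, k2, p1, p2, k3] as OpenCV has them; the pictures are not rectified), "view" (4x4, takes a point from world to camera coordinates). Camera axes: x right, y up, looking along -z (the intrinsics and any distortion apply to the point x, -y, -z); pixel columns grow to the right and rows downward; lengths in m; the calibration is good to about 2 mm. A picture is of the moment at which its call begins. camera_params takes no time and is no camera call.
- close_job(): hands the job in; it is judged then, once.
The state is a dict: "clock": time; "joint_pos": joint angles; "qd": joint speeds; "joint_efforts": joint torques, N m; "ee_pos": TCP position; "orientation": TCP orientation; "force": force on the tool from outside, world axes, zero at the start; "moment": the same for the moment, N m; "opening": opening from 0.0 (shut) to 1.0 (fully open); "grasp_force": force on a finger pad.
Only numpy, scipy, OpenCV 4.12 (cv2) and the standard library are available. Lean on these libraries where they do the work, as an engineer would, in place of code of your own. Each camera call takes 0.05 s, during which the arm holds its last target. There are 200 camera calls.

## Working session

There is one attempt and no reset: what is moved stays moved. The work goes in short steps, Python scripts to look and compute and a shell command to move; the robot and the scene stay as the last step left them, time stands still between calls to the robot, and variables do not carry over. Pictures are saved under pics/ and viewed, at most 10 in all, crops included, and the job is handed in when it is done.

```bash
ls; mkdir -p pics
python3 - <<'E'
from workcell import *
import cv2,numpy as np
for n in("scene","top"):
    im=capture(n);cv2.imwrite(f"pics/{n}0.png",cv2.resize(im[:,:,::-1],(800,600),interpolation=cv2.INTER_CUBIC));cv2.imwrite(f"{n}0.png",im[:,:,::-1])
    p=camera_params(n);print({k:(np.round(v,4).tolist()) for k,v in p.items()})
print(get_state())
E
```

```text
pics
{'fx': 390.0177, 'fy': 390.0177, 'cx': 252.3324, 'cy': 189.387, 'D': [-0.1167, 0.0, 0.0, 0.0, 0.0], 'view': [[0.8552, 0.5178, -0.0215, -0.4854], [-0.3319, 0.579, 0.7447, 0.1436], [0.3981, -0.6298, 0.667, -1.1963], [0.0, 0.0, 0.0, 1.0]]}
{'fx': 378.3757, 'fy': 378.3757, 'cx': 252.0345, 'cy': 192.0395, 'D': [0.0231, 0.0, 0.0, 0.0, 0.0], 'view': [[-0.0364, -0.9993, -0.0045, 0.0234], [0.9708, -0.0365, 0.2371, -0.556], [-0.2371, 0.0042, 0.9715, -0.8993], [0.0, 0.0, 0.0, 1.0]]}
{'clock': 0.1, 'joint_pos': array([-1.43270671e+00,  1.04661430e-01,  9.65351030e-02,  1.56389052e+00,
        3.20317393e-06,  1.35313389e+00]), 'qd': array([-0.00105928, -0.0015667 ,  0.00076312,  0.00025569,  0.00141267,
       -0.00048251]), 'joint_efforts': array([ 6.64896172e-03, -5.58201528e+01,  5.04725289e+01,  1.28394447e-02,
       -2.58907658e-04, -1.46311669e-05]), 'ee_pos': array([ 0.20897006, -0.56214512,  0.2555807 ]), 'orientation': array([-3.09082356e+00, -5.55656112e-01, -8.12541243e-05]), 'force': array([ 0.44061493, -0.34540733, -0.19752643]), 'moment': array([ 0.03142929,  0.0334131 , -0.02556646]), 'grasp_force': 0.0, 'opening': 1.0026060392508964}
```

View pics/scene0.png

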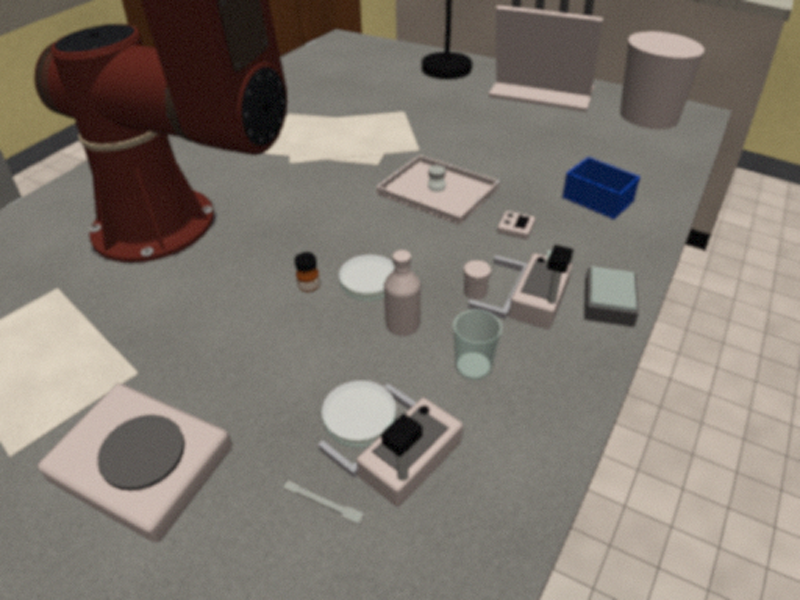

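View pics/top0.png

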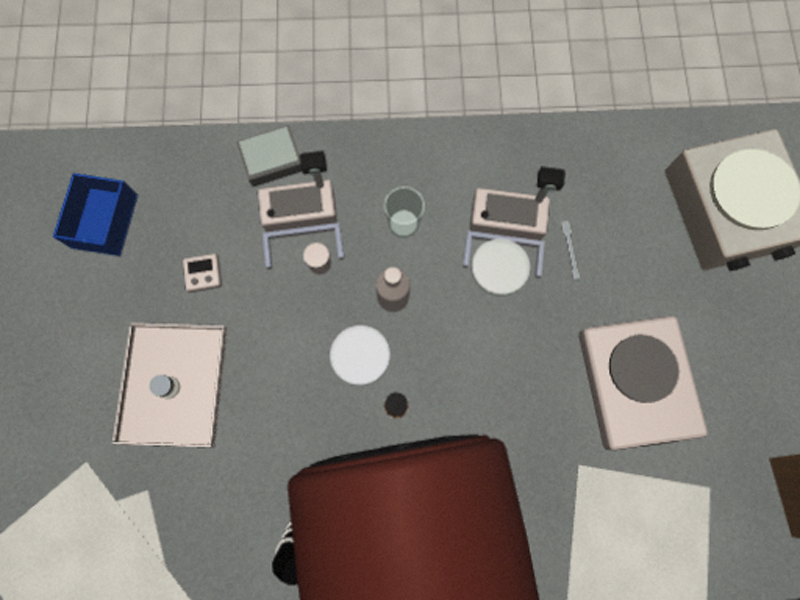

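The left reader is free. In the top view the pot is at (316,255), the loose dish at (360,354), the bottle at (393,285), the vial at (396,405), and the tray centre near (170,385) with the jar at (162,386). Next I'll measure these in both views.

```bash
cat > h.py <<'E'
from workcell import *
import cv2,numpy as np
def ray(c,uv):
    p=camera_params(c);V=np.array(p["view"]);K=np.array([[p["fx"],0,p["cx"]],[0,p["fy"],p["cy"]],[0,0,1.]])
    x,y=cv2.undistortPoints(np.array([[uv]],float),K,np.array(p["D"],float))[0,0]
    R=V[:3,:3];return -R.T@V[:3,3],R.T@np.array([x,-y,-1.])
def onz(c,uv,z):
    o,d=ray(c,uv);return o+d*(z-o[2])/d[2]
def tri(uvt,uvs):
    A=np.zeros((3,3));b=np.zeros(3);L=[]
    for c,uv in(("top",uvt),("scene",uvs)):
        o,d=ray(c,uv);d=d/np.linalg.norm(d);P=np.eye(3)-np.outer(d,d);A+=P;b+=P@o;L.append((o,P))
    x=np.linalg.solve(A,b);return x,[float(np.linalg.norm(P@(x-o))) for o,P in L]
def blob(im,box,thr,inv=False):
    "box x0,y0,x1,y1 in px; largest bright blob -> centroid, area, bbox, minAreaRect"
    x0,y0,x1,y1=box;g=im[y0:y1,x0:x1].min(2)
    m=((g<thr) if inv else (g>thr)).astype(np.uint8)
    cs,_=cv2.findContours(m,cv2.RETR_EXTERNAL,cv2.CHAIN_APPROX_NONE);c=max(cs,key=cv2.contourArea)+np.array([x0,y0])
    return c
E
python3 - <<'E'
from h import *
T=cv2.imread("top0.png");S=cv2.imread("scene0.png")
s=1/1.5625
def B(im,box,thr,inv=False):
    c=blob(im,[int(v*s) for v in box],thr,inv);return c
def rep(n,c):
    e=cv2.fitEllipse(c);r=cv2.minAreaRect(c);print(n,np.round(e[0],1),np.round(e[1],1),"rect",np.round(r[0],1),np.round(r[1],1),round(r[2],1));return e[0]
pt=rep("potT",B(T,(295,235,332,275),150));ps=rep("potS",B(S,(460,258,495,282),165))
dt=rep("dishT",B(T,(320,315,400,390),150));ds=rep("dishS",B(S,(335,250,392,300),150))
vt=rep("vialT",B(T,(380,388,412,420),70,True))
wt=rep("capT",B(T,(380,262,404,286),150))
ht=B(T,(250,175,343,236),140);rep("houseT",ht)
tt=B(T,(105,315,232,455),140);rep("trayT",tt)
jt=rep("jarT",B(T,(148,372,176,398),165,True))
print("pot",tri(pt,ps),"onz.052",onz("top",pt,.052))
print("dish",tri(dt,ds),onz("top",dt,.022))
print("vial",onz("top",vt,.06),"bottle",onz("top",wt,.14),"jar",onz("top",jt,.045))
print("tray corners",[onz("top",q,.02).round(3).tolist() for q in cv2.boxPoints(cv2.minAreaRect(tt))])
print("house",[onz("top",q,.045).round(3).tolist() for q in cv2.boxPoints(cv2.minAreaRect(ht))])
# fences
for q in [(264,234),(341,227),(267,266),(341,257)]: print("fence px",q,onz("top",np.array(q)*s,.014).round(4))
crop=cv2.resize(T[105:185,150:300],(800,427),interpolation=cv2.INTER_CUBIC);cv2.imwrite("pics/crop1.png",crop)
E
```

```text
potT [201.7 162.6] [14.7 15.7] rect [201.8 162.8] [14.8 15.6] 45.0
potS [305.2 171.5] [ 8.  14.2] rect [305.  171.7] [ 8.8 13.9] 78.7
dishT [229.9 226.7] [37.2 38. ] rect [230.  226.5] [37. 38.] 90.0
dishS [233.7 174.6] [24.2 32.8] rect [233. 175.] [24. 32.] 90.0
vialT [253.2 258.9] [13.8 14.9] rect [253.3 258.9] [13.9 14.8] 26.6
capT [250.9 175.5] [ 9.3 10. ] rect [251.  175.5] [ 9. 10.] 90.0
houseT [188.6 128.9] [23.3 53.3] rect [188.7 128.9] [22.8 47.1] 82.4
trayT [109.4 247.3] [65.7 94.1] rect [107.3 245.5] [62.3 81.9] 6.0
jarT [104.3 246.7] [13.8 16.5] rect [103.5 246.5] [13. 15.] 90.0
pot (array([0.64530644, 0.13279473, 0.05221229]), [0.00018670019637056907, 0.00018670019637066966]) onz.052 [0.64521854 0.13270513 0.052     ]
dish (array([0.4747773 , 0.06250222, 0.02313883]), [0.001908499858487908, 0.001908499858487821]) [0.47637538 0.06386926 0.022     ]
vial [0.38862308 0.00614131 0.06      ] bottle [0.57935774 0.00428485 0.14      ] jar [0.43421746 0.37983572 0.045     ]
tray corners [[0.349, 0.465, 0.02], [0.559, 0.459, 0.02], [0.535, 0.294, 0.02], [0.327, 0.309, 0.02]]
house [[0.772, 0.237, 0.045], [0.785, 0.109, 0.045], [0.719, 0.101, 0.045], [0.706, 0.227, 0.045]]
fence px (264, 234) [0.6986 0.2283 0.014 ]
fence px (341, 227) [0.7067 0.0916 0.014 ]
fence px (267, 266) [0.6391 0.2222 0.014 ]
fence px (341, 257) [0.6508 0.0925 0.014 ]
```

View pics/crop1.png

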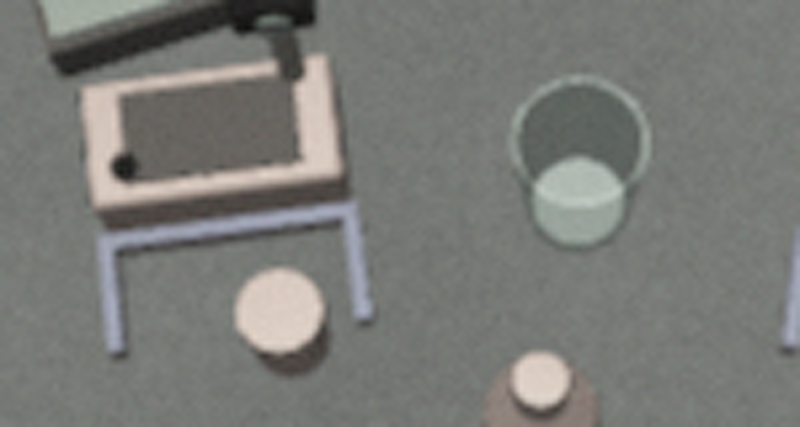

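The crop shows the pot lid at (280,312), the fence mouth tips at (117,350) and (365,318), and the back-stop corners at (105,243) and (350,211). I'll turn these into the reader frame.

Run:
```python
from h import *
T=cv2.imread("top0.png")
f=lambda q:onz("top",np.array(q)/5.3333+[150,105],.014)[:2]
# fence mask: bluish (B-R>15)
d=T[:,:,0].astype(int)-T[:,:,2];m=np.zeros(d.shape,np.uint8);m[130:178,155:225]=(d[130:178,155:225]>12)
ys,xs=np.nonzero(m);print(len(xs))
P=np.array([onz("top",(x,y),.014)[:2] for x,y in zip(xs,ys)])
Lt,Rt,Lc,Rc=map(f,[(117,352),(366,320),(104,243),(350,211)])
print(Lt,Rt,Lc,Rc)
yv=(Lt-Rt);yv/=np.linalg.norm(yv);xv=np.array([yv[1],-yv[0]])
for _ in range(3):
    c=(Lc+Rc)/2; q=(P-c)@np.c_[xv,yv]
    bl=P[(abs(q[:,0])<.006)&(abs(q[:,1])<.055)];vx,vy,x0,y0=cv2.fitLine(bl.astype(np.float32),2,0,.01,.01).ravel()
    yv=np.array([vx,vy])*np.sign(vy);xv=np.array([yv[1],-yv[0]])
    s=[P[(q[:,0]<-.01)&(q[:,1]*k>.03)] for k in(1,-1)]
    ym=[(a@yv).mean() for a in s];print("sep",ym[0]-ym[1],len(bl))
    xb=(bl@xv).mean();yc=sum(ym)/2
    Lc=xv*xb+yv*ym[0];Rc=xv*xb+yv*ym[1]
o=xv*(xb-.055)+yv*yc
print("yaw",np.degrees(np.arctan2(xv[1],xv[0])),"home",o,"tips x",[(((a-o)@xv).min()).round(4) for a in s])
loc=lambda p:(np.array(p)-o)@np.c_[xv,yv]
for n,p in dict(pot=(.6453,.1328),dish=(.4756,.0632),bottle=(.579,.004),vial=(.3886,.006)).items():print(n,loc(p))
st=get_state();R=cv2.Rodrigues(st["orientation"])[0];print(R.round(3))
```

```text
228
[0.63680753 0.21924377] [0.64922276 0.09142511] [0.69620718 0.22674957] [0.70909767 0.09881989]
sep 0.12807977467235807 97
sep 0.1280509397582257 98
sep 0.1280509397582257 98
yaw 5.9103374 home [0.65002569 0.15795876] tips x [np.float64(-0.0036), np.float64(-0.0045)]
pot [-0.00729122 -0.02453841]
dish [-0.183256   -0.07629409]
bottle [-0.08650158 -0.1458267 ]
vial [-0.27568353 -0.12423146]
[[ 0.937  0.348 -0.   ]
 [ 0.348 -0.937  0.001]
 [ 0.    -0.001 -1.   ]]
```

```bash
cat > go.py <<'E'
# go.py x y z yaw(deg): dp in cm and rot for tool-down pose from the present one; no motion
import sys
from h import *
x,y,z,yaw=map(float,sys.argv[1:]);st=get_state();R=cv2.Rodrigues(st["orientation"])[0]
a=np.radians(yaw);Rt=np.array([[np.cos(a),np.sin(a),0],[np.sin(a),-np.cos(a),0],[0,0,-1]])
print("t",round(st["clock"],2),"pos",st["ee_pos"].round(4),"yaw",np.degrees(np.arctan2(R[1,0],R[0,0])).round(1),"dp",(R.T@(np.array([x,y,z])-st["ee_pos"])*100).round(2),"rot",np.degrees(cv2.Rodrigues(R.T@Rt)[0].ravel()).round(1),"F",st["force"].round(2),"open",round(st["opening"],3),"grip",round(st["grasp_force"],1))
E
python3 go.py .6453 .1328 .20 185.9
python3 -m pendant '[{"dp":[65,-49.9,3],"delta_rot":[0,0,-165],"jaw":-1},{"dp":[65,-49.9,3],"delta_rot":[0,0,-165],"jaw":-1},{"dp":[65,-49.9,3],"delta_rot":[0,0,-165],"jaw":-1},{"dp":[65,-49.9,3],"delta_rot":[0,0,-165],"jaw":-1},{"dp":[65,-49.9,3],"delta_rot":[0,0,-165],"jaw":-1},{"dp":[65,-49.9,3],"delta_rot":[0,0,-165],"jaw":-1},{"dp":[65,-49.9,3],"delta_rot":[0,0,-165],"jaw":-1},{"dp":[65,-49.9,3],"delta_rot":[0,0,-165],"jaw":-1},{"dp":[65,-49.9,3],"delta_rot":[0,0,-165],"jaw":-1},{"dp":[65,-49.9,3],"delta_rot":[0,0,-165],"jaw":-1}]'
python3 go.py .6453 .1328 .20 185.9
```

```text
t 0.1 pos [ 0.209  -0.5621  0.2556] yaw 20.4 dp [ 65.1  -49.94   5.63] rot [ 0.000e+00 -1.000e-01 -1.655e+02] F [ 0.44 -0.35 -0.2 ] open 1.003 grip 0.0
clock: 0.93
ee_pos: [0.4308, -0.2077, 0.2408]
orientation: [2.175, 2.266, -0.0]
force: [1.0, -0.1, 0.1]
opening: 1.002
grasp_force: 0.0
t 0.93 pos [ 0.4308 -0.2077  0.2408] yaw 92.3 dp [33.15 22.82  4.08] rot [ -0.    0.  -93.6] F [ 1.03 -0.11  0.13] open 1.002 grip 0.0
```

```bash
python3 -m pendant '[{"dp":[33.2,22.8,3],"delta_rot":[0,0,-93.6],"jaw":-1},{"dp":[33.2,22.8,3],"delta_rot":[0,0,-93.6],"jaw":-1},{"dp":[33.2,22.8,3],"delta_rot":[0,0,-93.6],"jaw":-1},{"dp":[33.2,22.8,3],"delta_rot":[0,0,-93.6],"jaw":-1},{"dp":[33.2,22.8,3],"delta_rot":[0,0,-93.6],"jaw":-1},{"dp":[33.2,22.8,3],"delta_rot":[0,0,-93.6],"jaw":-1},{"dp":[33.2,22.8,3],"delta_rot":[0,0,-93.6],"jaw":-1},{"dp":[33.2,22.8,3],"delta_rot":[0,0,-93.6],"jaw":-1},{"dp":[33.2,22.8,3],"delta_rot":[0,0,-93.6],"jaw":-1},{"dp":[33.2,22.8,3],"delta_rot":[0,0,-93.6],"jaw":-1}]'
python3 go.py .6453 .1328 .12 185.9
```

```text
clock: 1.77
ee_pos: [0.6472, 0.1334, 0.2098]
orientation: [-0.435, -3.11, -0.001]
force: [0.3, -0.5, 0.1]
opening: 1.0
grasp_force: 0.0
t 1.77 pos [0.6472 0.1334 0.2098] yaw 164.1 dp [ 0.16 -0.11  8.98] rot [  0.   -0.  -21.8] F [ 0.33 -0.45  0.07] open 1.0 grip 0.0
```

```bash
python3 -m pendant '[{"dp":[0.2,-0.1,2],"delta_rot":[0,0,-21.8],"jaw":-1},{"dp":[0.2,-0.1,5],"delta_rot":[0,0,-21.8],"jaw":-1},{"dp":[0.2,-0.1,8],"delta_rot":[0,0,-21.8],"jaw":-1},{"dp":[0.2,-0.1,8],"delta_rot":[0,0,-21.8],"jaw":-1},{"dp":[0.2,-0.1,8],"delta_rot":[0,0,-21.8],"jaw":-1},{"dp":[0.2,-0.1,8],"delta_rot":[0,0,-21.8],"jaw":-1}]'
python3 go.py .6453 .1328 .046 185.9
python3 - <<'E'
from h import *
for n in("scene",):
    im=capture(n);cv2.imwrite("pics/g1.png",cv2.resize(im[110:260,190:390,::-1],(800,600),interpolation=cv2.INTER_CUBIC))
E
```

```text
clock: 2.27
ee_pos: [0.6448, 0.1295, 0.1328]
orientation: [-0.142, 3.137, -0.0]
force: [0.1, -0.7, 0.5]
opening: 1.002
grasp_force: 0.0
t 2.27 pos [0.6448 0.1295 0.1328] yaw -174.8 dp [-0.06  0.32  8.68] rot [-0.   0.1 -0.7] F [ 0.07 -0.75  0.47] open 1.002 grip 0.0
```

View pics/g1.png

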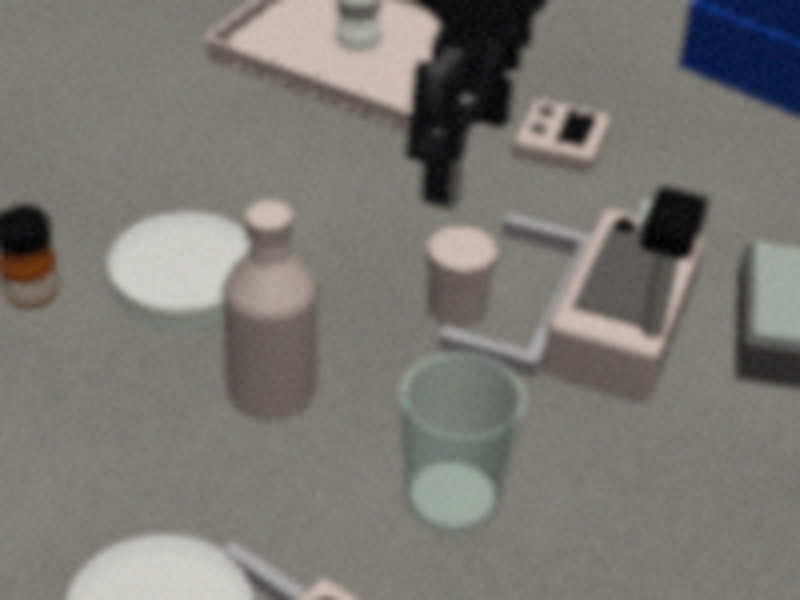

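The fingers (near one at (440,190)) straddle the pot (462,250) from above, and everything else is undisturbed. I'll descend and close.

```bash
python3 -m pendant '[{"dp":[0,0.2,2],"delta_rot":[0,0,0],"jaw":-1},{"dp":[0,0.2,4],"delta_rot":[0,0,0],"jaw":-1},{"dp":[0,0.2,6],"delta_rot":[0,0,0],"jaw":-1},{"dp":[0,0.2,8],"delta_rot":[0,0,0],"jaw":-1},{"dp":[0,0.2,8.5],"delta_rot":[0,0,0],"jaw":-1},{"dp":[0,0.2,8.5],"delta_rot":[0,0,0],"jaw":-1}]'
python3 go.py .6453 .1328 .046 185.9
```

```text
clock: 2.82
ee_pos: [0.644, 0.1315, 0.0462]
orientation: [0.146, -3.138, 0.0]
force: [-0.8, -0.1, 0.7]
opening: 0.999
grasp_force: 0.0
t 2.82 pos [0.644  0.1315 0.0462] yaw -174.7 dp [-0.14  0.12  0.02] rot [-0.  -0.  -0.6] F [-0.77 -0.07  0.7 ] open 0.999 grip 0.0
```

```bash
python3 -m pendant '[{"dp":[-0.1,0.1,0],"delta_rot":[0,0,0],"jaw":-0.5},{"dp":[-0.1,0.1,0],"delta_rot":[0,0,0],"jaw":0},{"dp":[-0.1,0.1,0],"delta_rot":[0,0,0],"jaw":0.5},{"dp":[-0.1,0.1,0],"delta_rot":[0,0,0],"jaw":1},{"dp":[-0.1,0.1,0],"delta_rot":[0,0,0],"jaw":1},{"dp":[-0.1,0.1,0],"delta_rot":[0,0,0],"jaw":1},{"dp":[-0.1,0.1,0],"delta_rot":[0,0,0],"jaw":1},{"dp":[-0.1,0.1,0],"delta_rot":[0,0,0],"jaw":1}]'
python3 go.py .505 .378 .15 185.9
```

```text
clock: 3.48
ee_pos: [0.6462, 0.1328, 0.0481]
orientation: [-0.148, 3.135, -0.0]
force: [-0.1, 0.8, 6.5]
opening: 0.494
grasp_force: 60.3
t 3.48 pos [0.6462 0.1328 0.0481] yaw -174.6 dp [ 11.72  25.74 -10.24] rot [-0.   0.2 -0.5] F [-0.06  0.75  6.47] open 0.494 grip 60.3
```

```bash
python3 -m pendant '[{"dp":[0,0,-1],"delta_rot":[0,0,0],"jaw":1},{"dp":[0,0,-2.5],"delta_rot":[0,0,0],"jaw":1},{"dp":[0,0,-5],"delta_rot":[0,0,0],"jaw":1},{"dp":[0,0,-8],"delta_rot":[0,0,0],"jaw":1},{"dp":[0,0,-10],"delta_rot":[0,0,0],"jaw":1},{"dp":[0,0,-10],"delta_rot":[0,0,0],"jaw":1},{"dp":[0,0,-10],"delta_rot":[0,0,0],"jaw":1}]'
python3 go.py .505 .378 .15 185.9
python3 - <<'E'
from h import *
for n in("scene",):
    im=capture(n);cv2.imwrite("pics/g2.png",cv2.resize(im[80:230,190:390,::-1],(800,600),interpolation=cv2.INTER_CUBIC))
E
```

```text
clock: 4.07
ee_pos: [0.6461, 0.1327, 0.1483]
orientation: [-0.148, 3.135, -0.0]
force: [-0.3, -0.4, -1.0]
opening: 0.498
grasp_force: 60.9
t 4.07 pos [0.6461 0.1327 0.1483] yaw -174.6 dp [11.73 25.75 -0.22] rot [-0.   0.2 -0.5] F [-0.31 -0.38 -0.97] open 0.498 grip 60.9
```

View pics/g2.png

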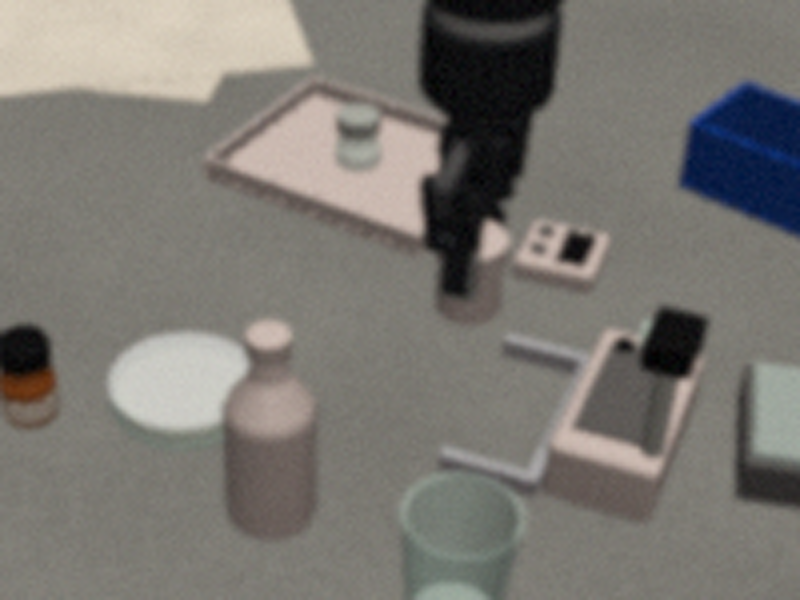

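The pot is held upright at (470,275), clear of the fences. Next it goes over the tray.

```bash
python3 -m pendant '[{"dp":[0.5,1,0],"delta_rot":[0,0,0],"jaw":1},{"dp":[1.5,3.3,0],"delta_rot":[0,0,0],"jaw":1},{"dp":[3,6.6,0],"delta_rot":[0,0,0],"jaw":1},{"dp":[4.5,9.9,0],"delta_rot":[0,0,0],"jaw":1},{"dp":[6,13.2,0],"delta_rot":[0,0,0],"jaw":1},{"dp":[7.5,16.5,0],"delta_rot":[0,0,0],"jaw":1},{"dp":[9,19.8,0],"delta_rot":[0,0,0],"jaw":1},{"dp":[10.5,23,0],"delta_rot":[0,0,0],"jaw":1},{"dp":[11.4,25,0],"delta_rot":[0,0,0],"jaw":1},{"dp":[11.7,25.7,0],"delta_rot":[0,0,0],"jaw":1}]' | head -2
python3 -m pendant '[{"dp":[0,0,0],"delta_rot":[0,0,0],"jaw":1},{"dp":[0,0,0],"delta_rot":[0,0,0],"jaw":1},{"dp":[0,0,0],"delta_rot":[0,0,0],"jaw":1}]' | head -2
python3 go.py .505 .378 .053 185.9
python3 - <<'E'
from h import *
t=capture("top");s=capture("scene")
cv2.imwrite("pics/g3.png",np.hstack([cv2.resize(t[200:300,65:165,::-1],(400,400)),cv2.resize(s[90:190,220:320,::-1],(400,400))]))
E
```

```text
clock: 4.95
ee_pos: [0.5006, 0.3804, 0.1445]
clock: 5.2
ee_pos: [0.5046, 0.3765, 0.1454]
t 5.2 pos [0.5046 0.3765 0.1454] yaw -174.6 dp [-0.06  0.16  9.24] rot [-0.  -0.  -0.5] F [ 1.1  -1.35 -0.92] open 0.49 grip 60.9
```

View pics/g3.png

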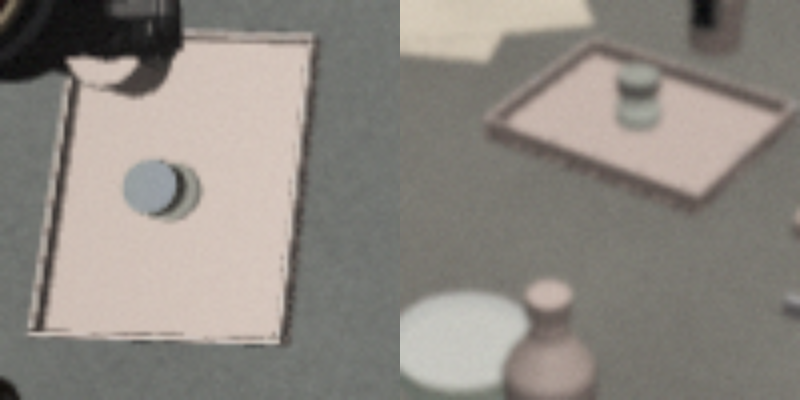

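The left crop (top view) shows the tray with the jar at (150,187) and the pot held above its far-left part. The right crop shows the pot held clear at the top, with tray corners at (490,125), (695,205), (795,105) and (595,42). I'll check the corners before lowering.

Run:
```python
from h import *
t=lambda q:np.array(q)/4+[65,200]
s=lambda q:(np.array(q)-[400,0])/4+[220,90]
for n,a,b in(("near-left",(33,332),(595,42)),("near-right",(284,342),(490,122)),("far-right",(316,37),(695,200))):
    print(n,tri(t(a),s(b))[0].round(4), onz("top",t(a),.02).round(4))
print("far-left scene",onz("scene",s((797,103)),.02).round(4))
print("jar",tri(t((151,187)),s((638,76))))
```

```text
near-left [0.3502 0.4663 0.0131] [0.3488 0.4619 0.02  ]
near-right [0.3394 0.3089 0.0135] [0.3363 0.3041 0.02  ]
far-right [0.5338 0.2927 0.0145] [0.5318 0.2904 0.02  ]
far-left scene [0.5478 0.4505 0.02  ]
jar (array([0.43535821, 0.38462744, 0.04511732]), [0.0015000257480408897, 0.00150002574804102])
```

```bash
python3 -m pendant '[{"dp":[0.2,0,1.5],"delta_rot":[0,0,0],"jaw":1},{"dp":[0.2,0,3.5],"delta_rot":[0,0,0],"jaw":1},{"dp":[0.2,0,5.5],"delta_rot":[0,0,0],"jaw":1},{"dp":[0.2,0,7.2],"delta_rot":[0,0,0],"jaw":1},{"dp":[0.2,0,8.2],"delta_rot":[0,0,0],"jaw":1},{"dp":[0.2,0,8.6],"delta_rot":[0,0,0],"jaw":1},{"dp":[0.2,0,8.6],"delta_rot":[0,0,0],"jaw":1},{"dp":[0.2,0,8.6],"delta_rot":[0,0,0],"jaw":1}]'
python3 -m pendant '[{"dp":[0,0,0.1],"delta_rot":[0,0,0],"jaw":1},{"dp":[0,0,0.2],"delta_rot":[0,0,0],"jaw":1},{"dp":[0,0,0.3],"delta_rot":[0,0,0],"jaw":1},{"dp":[0,0,0.3],"delta_rot":[0,0,0],"jaw":1}]'
```

```text
clock: 5.97
ee_pos: [0.5029, 0.3772, 0.0609]
orientation: [-0.148, 3.137, 0.0]
force: [0.1, -0.0, -0.3]
opening: 0.491
grasp_force: 60.9
clock: 6.3
ee_pos: [0.5024, 0.3774, 0.0573]
orientation: [-0.149, 3.138, 0.0]
force: [-0.2, -0.6, -1.3]
opening: 0.494
grasp_force: 60.9
```

```bash
python3 -m pendant '[{"dp":[0,0,0.1],"delta_rot":[0,0,0],"jaw":1},{"dp":[0,0,0.2],"delta_rot":[0,0,0],"jaw":1},{"dp":[0,0,0.3],"delta_rot":[0,0,0],"jaw":1},{"dp":[0,0,0.4],"delta_rot":[0,0,0],"jaw":1},{"dp":[0,0,0.4],"delta_rot":[0,0,0],"jaw":1}]'
python3 -m pendant '[{"dp":[0,0,0.05],"delta_rot":[0,0,0],"jaw":1},{"dp":[0,0,0.1],"delta_rot":[0,0,0],"jaw":1},{"dp":[0,0,0.1],"delta_rot":[0,0,0],"jaw":1}]'
```

```text
clock: 6.72
ee_pos: [0.5021, 0.3773, 0.0527]
orientation: [0.149, -3.138, 0.0]
force: [-0.6, -0.3, -0.5]
opening: 0.491
grasp_force: 60.9
clock: 6.97
ee_pos: [0.5024, 0.3773, 0.0522]
orientation: [-0.149, 3.138, -0.0]
force: [-0.8, -0.0, 1.1]
opening: 0.489
grasp_force: 61.0
```

```bash
python3 -m pendant '[{"dp":[0,0,0.05],"delta_rot":[0,0,0],"jaw":1},{"dp":[0,0,0.1],"delta_rot":[0,0,0],"jaw":1},{"dp":[0,0,0.1],"delta_rot":[0,0,0],"jaw":1}]'
```

```text
clock: 7.22
ee_pos: [0.5026, 0.3774, 0.0521]
orientation: [-0.149, 3.137, 0.0]
force: [-2.4, -1.4, 7.1]
opening: 0.495
grasp_force: 61.6
```

```bash
python3 -m pendant '[{"dp":[0,0,0],"delta_rot":[0,0,0],"jaw":-0.1},{"dp":[0,0,0],"delta_rot":[0,0,0],"jaw":-0.2},{"dp":[0,0,0],"delta_rot":[0,0,0],"jaw":-0.5},{"dp":[0,0,0],"delta_rot":[0,0,0],"jaw":-1},{"dp":[0,0,0],"delta_rot":[0,0,0],"jaw":-1},{"dp":[0,0,0],"delta_rot":[0,0,0],"jaw":-1},{"dp":[0,0,0],"delta_rot":[0,0,0],"jaw":-1}]' | tail -3
python3 -m pendant '[{"dp":[0,0,-1],"delta_rot":[0,0,0],"jaw":-1},{"dp":[0,0,-3],"delta_rot":[0,0,0],"jaw":-1},{"dp":[0,0,-6],"delta_rot":[0,0,0],"jaw":-1},{"dp":[0,0,-10],"delta_rot":[0,0,0],"jaw":-1},{"dp":[0,0,-10],"delta_rot":[0,0,0],"jaw":-0.4}]' | tail -3
python3 go.py .429 .030 .16 216
python3 - <<'E'
from h import *
t=capture("top");s=capture("scene");cv2.imwrite("t2.png",t[:,:,::-1])
cv2.imwrite("pics/g4.png",np.hstack([cv2.resize(t[130:290,60:280,::-1],(440,320)),cv2.resize(s[90:190,220:320,::-1],(320,320))]))
E
```

```text
force: [0.7, -0.7, 0.1]
opening: 1.006
grasp_force: 0.0
force: [1.2, 1.0, 1.3]
opening: 0.883
grasp_force: 0.0
t 8.22 pos [0.5054 0.3789 0.1604] yaw -174.6 dp [ 10.91 -34.01  -0.2 ] rot [  0.    0.6 -30.6] F [1.2  1.02 1.3 ] open 0.883 grip 0.0
```

View pics/g4.png

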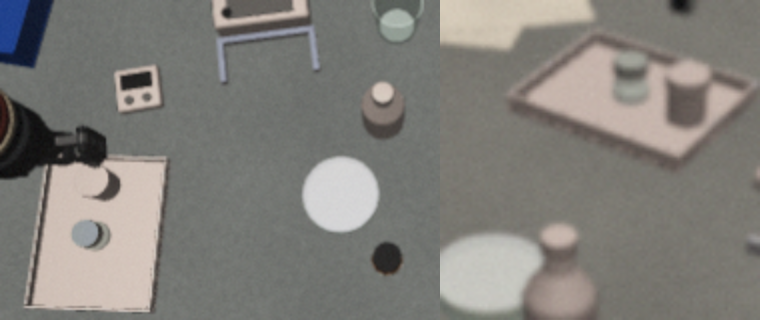

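The pot stands upright in the tray with the jar untouched ((93,182) in the left crop, (688,95) in the right). The dish is at (340,194). Next I'll bring the part-open fingers in behind the dish to cradle it.

```bash
python3 -m pendant '[{"dp":[0.5,-2,0],"delta_rot":[0,0,-31],"jaw":-0.41},{"dp":[11,-34.3,0],"delta_rot":[0,0,-31],"jaw":-0.41},{"dp":[11,-34.3,0],"delta_rot":[0,0,-31],"jaw":-0.41},{"dp":[11,-34.3,0],"delta_rot":[0,0,-31],"jaw":-0.41},{"dp":[11,-34.3,0],"delta_rot":[0,0,-31],"jaw":-0.41},{"dp":[11,-34.3,0],"delta_rot":[0,0,-31],"jaw":-0.41},{"dp":[11,-34.3,0],"delta_rot":[0,0,-31],"jaw":-0.41},{"dp":[11,-34.3,0],"delta_rot":[0,0,-31],"jaw":-0.41},{"dp":[11,-34.3,0],"delta_rot":[0,0,-31],"jaw":-0.41},{"dp":[11,-34.3,0],"delta_rot":[0,0,-31],"jaw":-0.41}]' |head -1
python3 -m pendant '[{"dp":[0,0,0],"delta_rot":[0,0,0],"jaw":-0.41},{"dp":[0,0,0],"delta_rot":[0,0,0],"jaw":-0.41}]' |head -1
python3 go.py .427 .028 .030 216
python3 - <<'E'
from h import *
c=blob(cv2.imread("t2.png"),(205,200,255,252),150);e=cv2.fitEllipse(c);print(e[0],onz("top",e[0],.022))
E
```

```text
clock: 9.15
clock: 9.32
t 9.32 pos [0.4249 0.0251 0.1505] yaw -143.7 dp [-0.35  0.1  12.05] rot [ 0.  -0.   0.3] F [-0.18  0.36 -0.88] open 0.703 grip 0.0
(229.85260009765625, 226.71034240722656) [0.47628977 0.06399489 0.022     ]
```

```bash
python3 -m pendant '[{"dp":[-0.1,0,2],"delta_rot":[0,0,0],"jaw":-0.41},{"dp":[-0.2,0,4],"delta_rot":[0,0,0],"jaw":-0.41},{"dp":[-0.2,0,6],"delta_rot":[0,0,0],"jaw":-0.41},{"dp":[-0.2,0,7],"delta_rot":[0,0,0],"jaw":-0.41},{"dp":[-0.2,0,7],"delta_rot":[0,0,0],"jaw":-0.41},{"dp":[-0.2,0,7],"delta_rot":[0,0,0],"jaw":-0.41}]' |head -5
python3 go.py .427 .028 .030 216
python3 - <<'E'
from h import *
t=capture("top");s=capture("scene")
cv2.imwrite("pics/g5.png",np.hstack([cv2.resize(t[170:300,190:290,::-1],(400,520)),cv2.resize(s[120:250,170:270,::-1],(400,520))]))
E
```

```text
clock: 9.82
ee_pos: [0.4265, 0.0274, 0.081]
orientation: [0.983, -2.983, -0.001]
force: [-0.7, -0.1, 0.3]
opening: 0.709
t 9.82 pos [0.4265 0.0274 0.081 ] yaw -143.5 dp [-0.08  0.01  5.1 ] rot [ 0.  -0.   0.5] F [-0.69 -0.11  0.31] open 0.709 grip 0.0
```

View pics/g5.png

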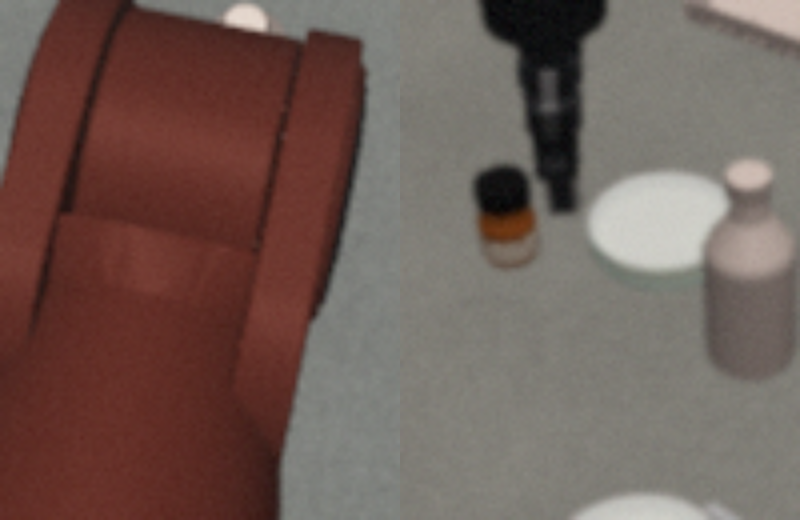

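The finger (tip at (563,210)) comes down between the vial (505,215) and the dish (660,225) with clearance on both sides. I'll go on down.

```bash
python3 -m pendant '[{"dp":[0,0,1.5],"delta_rot":[0,0,0],"jaw":-0.41},{"dp":[0,0,3],"delta_rot":[0,0,0],"jaw":-0.41},{"dp":[0,0,4.5],"delta_rot":[0,0,0],"jaw":-0.41},{"dp":[0,0,5.1],"delta_rot":[0,0,0],"jaw":-0.41},{"dp":[0,0,5.1],"delta_rot":[0,0,0],"jaw":-0.41}]' |head -5
python3 go.py .427 .028 .030 216
python3 - <<'E'
from h import *
s=capture("scene")
cv2.imwrite("s3.png",s[:,:,::-1])
for nm,im in(("before",cv2.imread("scene0.png")),("now",cv2.imread("s3.png"))):
    c=blob(im,(212,150,252,200),150);print(nm,cv2.boundingRect(c),c.reshape(-1,2).mean(0))
E
```

```text
clock: 10.33
ee_pos: [0.4264, 0.0268, 0.0296]
orientation: [0.982, -2.983, -0.001]
force: [-0.2, -0.4, -0.7]
opening: 0.705
t 10.33 pos [0.4264 0.0268 0.0296] yaw -143.6 dp [-0.12  0.06 -0.04] rot [ 0.  -0.   0.4] F [-0.16 -0.44 -0.65] open 0.705 grip 0.0
before (217, 163, 35, 25) [234.39534884 174.51162791]
now (217, 163, 35, 25) [234.06976744 174.46511628]
```

```bash
python3 -m pendant '[{"dp":[-0.2,0,0],"delta_rot":[0,0,0],"jaw":-0.41},{"dp":[-0.4,0,0],"delta_rot":[0,0,0],"jaw":-0.41},{"dp":[-0.6,0,0],"delta_rot":[0,0,0],"jaw":-0.41},{"dp":[-0.8,0,0],"delta_rot":[0,0,0],"jaw":-0.41},{"dp":[-1,0,0],"delta_rot":[0,0,0],"jaw":-0.41},{"dp":[-1.2,0,0],"delta_rot":[0,0,0],"jaw":-0.41},{"dp":[-1.4,0,0],"delta_rot":[0,0,0],"jaw":-0.41},{"dp":[-1.6,0,0],"delta_rot":[0,0,0],"jaw":-0.41},{"dp":[-1.8,0,0],"delta_rot":[0,0,0],"jaw":-0.41},{"dp":[-2,0,0],"delta_rot":[0,0,0],"jaw":-0.41}]' |head -4
cat > d.py <<'E'
from h import *
import sys
x0,y0,x1,y1=map(int,sys.argv[1:5]);s=capture("scene");cv2.imwrite(sys.argv[5],s[:,:,::-1])
c=blob(s,(x0,y0,x1,y1),150);print(cv2.boundingRect(c));e=cv2.fitEllipse(c);p=onz("scene",e[0],.022)
o=np.array([.650,.158]);a=np.radians(5.9);xv=np.array([np.cos(a),np.sin(a)]);yv=np.array([-xv[1],xv[0]])
print("dish",np.round(e[0],1),np.round(e[1],1),p.round(4),"local",((p[:2]-o)@np.c_[xv,yv]).round(4))
E
python3 d.py 212 150 257 210 s4.png; python3 go.py .5 .1 .03 216
```

```text
clock: 11.22
ee_pos: [0.443, 0.0386, 0.03]
orientation: [0.982, -2.984, 0.0]
force: [-1.5, -0.7, 0.3]
(224, 163, 28, 25)
dish [236.9 174.4] [24.2 28.6] [0.4796 0.0671 0.022 ] local [-0.1788 -0.0729]
t 11.27 pos [0.4433 0.0387 0.0301] yaw -143.6 dp [-8.2   1.56  0.01] rot [-0.   0.   0.4] F [ 0.49 -0.55  0.14] open 0.704 grip 0.3
```

```bash
python3 -m pendant '[{"dp":[-0.3,0,0],"delta_rot":[0,0,0],"jaw":-0.41},{"dp":[-0.6,0,0],"delta_rot":[0,0,0],"jaw":-0.41},{"dp":[-0.9,0,0],"delta_rot":[0,0,0],"jaw":-0.41},{"dp":[-1.2,0,0],"delta_rot":[0,0,0],"jaw":-0.41},{"dp":[-1.5,0,0],"delta_rot":[0,0,0],"jaw":-0.41},{"dp":[-1.8,0,0],"delta_rot":[0,0,0],"jaw":-0.41},{"dp":[-2.1,0,0],"delta_rot":[0,0,0],"jaw":-0.41},{"dp":[-2.4,0,0],"delta_rot":[0,0,0],"jaw":-0.41},{"dp":[-2.7,0,0],"delta_rot":[0,0,0],"jaw":-0.41},{"dp":[-3,0,0],"delta_rot":[0,0,0],"jaw":-0.41}]' |head -4
python3 -m pendant '[{"dp":[-0.3,0,0],"delta_rot":[0,0,0],"jaw":-0.41},{"dp":[-0.6,0,0],"delta_rot":[0,0,0],"jaw":-0.41},{"dp":[-0.9,0,0],"delta_rot":[0,0,0],"jaw":-0.41},{"dp":[-1.2,0,0],"delta_rot":[0,0,0],"jaw":-0.41},{"dp":[-1.5,0,0],"delta_rot":[0,0,0],"jaw":-0.41},{"dp":[-1.8,0,0],"delta_rot":[0,0,0],"jaw":-0.41},{"dp":[-2.1,0,0],"delta_rot":[0,0,0],"jaw":-0.41},{"dp":[-2.4,0,0],"delta_rot":[0,0,0],"jaw":-0.41},{"dp":[-2.7,0,0],"delta_rot":[0,0,0],"jaw":-0.41},{"dp":[-3,0,0],"delta_rot":[0,0,0],"jaw":-0.41}]' |head -4
python3 d.py 212 140 290 210 s5.png; python3 go.py .5485 .1159 .03 216
python3 - <<'E'
import cv2
cv2.imwrite("pics/g6.png",cv2.resize(cv2.imread("s5.png")[110:230,190:350],(800,600),interpolation=cv2.INTER_CUBIC))
E
```

```text
clock: 12.1
ee_pos: [0.4673, 0.0565, 0.03]
orientation: [0.982, -2.984, 0.0]
force: [-1.3, -0.2, 0.4]
clock: 12.93
ee_pos: [0.4915, 0.0743, 0.03]
orientation: [-0.982, 2.984, -0.0]
force: [-1.2, -0.5, -0.3]
(249, 160, 31, 24)
dish [264.6 171.1] [20.  31.3] [0.5366 0.1155 0.022 ] local [-0.1172 -0.0306]
t 12.98 pos [0.4918 0.0745 0.0301] yaw -143.6 dp [-7.02 -0.04  0.01] rot [-0.   0.   0.4] F [-0.19  0.76 -0.62] open 0.7 grip 0.2
```

View pics/g6.png

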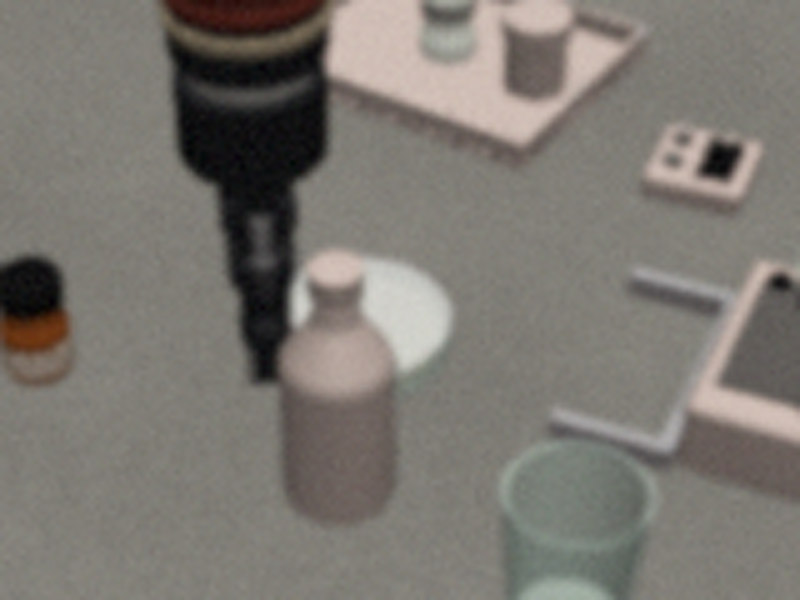

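The dish (right rim at (452,315)) is moving with the finger and passing well behind the bottle (335,400). I'll continue about 7 cm.

```bash
python3 -m pendant '[{"dp":[-0.35,0,0],"delta_rot":[0,0,0],"jaw":-0.41},{"dp":[-0.7,0,0],"delta_rot":[0,0,0],"jaw":-0.41},{"dp":[-1.05,0,0],"delta_rot":[0,0,0],"jaw":-0.41},{"dp":[-1.4,0,0],"delta_rot":[0,0,0],"jaw":-0.41},{"dp":[-1.75,0,0],"delta_rot":[0,0,0],"jaw":-0.41},{"dp":[-2.1,0,0],"delta_rot":[0,0,0],"jaw":-0.41},{"dp":[-2.45,0,0],"delta_rot":[0,0,0],"jaw":-0.41},{"dp":[-2.8,0,0],"delta_rot":[0,0,0],"jaw":-0.41},{"dp":[-3.15,0,0],"delta_rot":[0,0,0],"jaw":-0.41},{"dp":[-3.5,0,0],"delta_rot":[0,0,0],"jaw":-0.41}]' |head -4
python3 -m pendant '[{"dp":[-0.35,0,0],"delta_rot":[0,0,0],"jaw":-0.41},{"dp":[-0.7,0,0],"delta_rot":[0,0,0],"jaw":-0.41},{"dp":[-1.05,0,0],"delta_rot":[0,0,0],"jaw":-0.41},{"dp":[-1.4,0,0],"delta_rot":[0,0,0],"jaw":-0.41},{"dp":[-1.75,0,0],"delta_rot":[0,0,0],"jaw":-0.41},{"dp":[-2.1,0,0],"delta_rot":[0,0,0],"jaw":-0.41},{"dp":[-2.45,0,0],"delta_rot":[0,0,0],"jaw":-0.41},{"dp":[-2.8,0,0],"delta_rot":[0,0,0],"jaw":-0.41},{"dp":[-3.0,0,0],"delta_rot":[0,0,0],"jaw":-0.41},{"dp":[-3.1,0,0],"delta_rot":[0,0,0],"jaw":-0.41}]' |head -4
python3 d.py 240 140 330 210 s6.png; python3 go.py .5485 .1159 .03 216
```

```text
clock: 13.82
ee_pos: [0.5196, 0.0951, 0.03]
orientation: [0.982, -2.984, 0.0]
force: [-0.7, -1.6, 0.4]
clock: 14.65
ee_pos: [0.5445, 0.1135, 0.03]
orientation: [-0.982, 2.984, -0.0]
force: [-0.9, -1.1, 0.4]
(273, 159, 32, 25)
dish [288.  171.5] [24.3 31.1] [0.5917 0.1448 0.022 ] local [-0.0594 -0.0072]
t 14.7 pos [0.5445 0.1135 0.03  ] yaw -143.6 dp [-0.46 -0.04  0.  ] rot [-0.   0.   0.4] F [-0.62  0.29  0.49] open 0.705 grip 0.3
```

```bash
python3 -m pendant '[{"dp":[0.7,0,0],"delta_rot":[0,0,0],"jaw":-0.41},{"dp":[1.6,0,0],"delta_rot":[0,0,0],"jaw":-0.41},{"dp":[2.5,0,0],"delta_rot":[0,0,0],"jaw":-0.41},{"dp":[3,0,0],"delta_rot":[0,0,0],"jaw":-0.41},{"dp":[3,0,0],"delta_rot":[0,0,0],"jaw":-0.41}]' |head -4
python3 go.py .5177 .1443 .030 185.9; python3 d.py 240 140 330 210 s7.png
```

```text
clock: 15.12
ee_pos: [0.5192, 0.0949, 0.03]
orientation: [0.981, -2.984, 0.0]
force: [-0.8, -0.1, 0.5]
t 15.12 pos [0.5192 0.0949 0.03  ] yaw -143.6 dp [-2.81  4.07 -0.  ] rot [-0.  -0.  30.5] F [-0.83 -0.11  0.46] open 0.707 grip 0.0
(267, 160, 38, 24)
dish [285.7 171.3] [23.5 37.2] [0.5857 0.1424 0.022 ] local [-0.0655 -0.0089]
```

```bash
python3 -m pendant '[{"dp":[0,0.8,0],"delta_rot":[0,0,6],"jaw":-0.41},{"dp":[-0.5,1.6,0],"delta_rot":[0,0,12],"jaw":-0.41},{"dp":[-1.2,2.6,0],"delta_rot":[0,0,18],"jaw":-0.41},{"dp":[-2,3.6,0],"delta_rot":[0,0,24],"jaw":-0.41},{"dp":[-2.7,4.0,0],"delta_rot":[0,0,30.5],"jaw":-0.41},{"dp":[-2.7,4.0,0],"delta_rot":[0,0,30.5],"jaw":-0.41},{"dp":[-2.7,4.0,0],"delta_rot":[0,0,30.5],"jaw":-0.41}]' |head -4
python3 go.py .5993 .1528 .030 185.9; python3 d.py 240 140 330 210 s8.png
```

```text
clock: 15.75
ee_pos: [0.5183, 0.1439, 0.0301]
orientation: [-0.169, 3.137, -0.0]
force: [0.7, -0.2, 0.3]
t 15.75 pos [0.5183 0.1439 0.0301] yaw -173.8 dp [-8.15  0.01  0.01] rot [-0.   0.   0.3] F [ 0.67 -0.16  0.28] open 0.703 grip 0.0
(267, 160, 38, 24)
dish [285.7 171.3] [23.4 37.1] [0.5858 0.1424 0.022 ] local [-0.0655 -0.009 ]
```

```bash
python3 -m pendant '[{"dp":[-0.4,0,0],"delta_rot":[0,0,0],"jaw":-0.41},{"dp":[-0.8,0,0],"delta_rot":[0,0,0],"jaw":-0.41},{"dp":[-1.2,0,0],"delta_rot":[0,0,0],"jaw":-0.41},{"dp":[-1.5,0,0],"delta_rot":[0,0,0],"jaw":-0.41},{"dp":[-1.8,0,0],"delta_rot":[0,0,0],"jaw":-0.41},{"dp":[-2.1,0,0],"delta_rot":[0,0,0],"jaw":-0.41},{"dp":[-2.4,0,0],"delta_rot":[0,0,0],"jaw":-0.41},{"dp":[-2.7,0,0],"delta_rot":[0,0,0],"jaw":-0.41},{"dp":[-3.0,0,0],"delta_rot":[0,0,0],"jaw":-0.41},{"dp":[-3.3,0,0],"delta_rot":[0,0,0],"jaw":-0.41}]' |head -4
python3 -m pendant '[{"dp":[-0.3,0,0],"delta_rot":[0,0,0],"jaw":-0.41},{"dp":[-0.6,0,0],"delta_rot":[0,0,0],"jaw":-0.41},{"dp":[-0.9,0,0],"delta_rot":[0,0,0],"jaw":-0.41},{"dp":[-1.2,0,0],"delta_rot":[0,0,0],"jaw":-0.41},{"dp":[-1.5,0,0],"delta_rot":[0,0,0],"jaw":-0.41},{"dp":[-1.8,0,0],"delta_rot":[0,0,0],"jaw":-0.41},{"dp":[-2.1,0,0],"delta_rot":[0,0,0],"jaw":-0.41},{"dp":[-2.4,0,0],"delta_rot":[0,0,0],"jaw":-0.41},{"dp":[-2.7,0,0],"delta_rot":[0,0,0],"jaw":-0.41},{"dp":[-3.0,0,0],"delta_rot":[0,0,0],"jaw":-0.41}]' |head -4
python3 go.py .5993 .1528 .030 185.9; python3 d.py 255 140 345 210 s9.png
```

```text
clock: 16.63
ee_pos: [0.5512, 0.1472, 0.03]
orientation: [0.163, -3.137, 0.0]
force: [-1.6, -0.8, 0.0]
clock: 17.47
ee_pos: [0.5811, 0.1503, 0.03]
orientation: [0.162, -3.137, 0.0]
force: [-0.6, -0.8, 0.6]
t 17.47 pos [0.5811 0.1503 0.03  ] yaw -174.1 dp [-1.84  0.06 -0.  ] rot [-0. -0.  0.] F [-0.62 -0.8   0.56] open 0.707 grip 0.4
(286, 162, 37, 25)
dish [303.6 174.5] [23.6 36.7] [0.6329 0.1543 0.022 ] local [-0.0173 -0.002 ]
```

```bash
python3 -m pendant '[{"dp":[-0.2,0,0],"delta_rot":[0,0,0],"jaw":-0.41},{"dp":[-0.4,0,0],"delta_rot":[0,0,0],"jaw":-0.41},{"dp":[-0.6,0,0],"delta_rot":[0,0,0],"jaw":-0.41},{"dp":[-0.8,0,0],"delta_rot":[0,0,0],"jaw":-0.41},{"dp":[-1.0,0,0],"delta_rot":[0,0,0],"jaw":-0.41},{"dp":[-1.1,0,0],"delta_rot":[0,0,0],"jaw":-0.41},{"dp":[-1.2,0,0],"delta_rot":[0,0,0],"jaw":-0.41},{"dp":[-1.2,0,0],"delta_rot":[0,0,0],"jaw":-0.41}]' |head -4
python3 go.py .5993 .1528 .030 185.9; python3 d.py 255 140 345 210 s10.png
```

```text
clock: 18.18
ee_pos: [0.5929, 0.1515, 0.03]
orientation: [-0.162, 3.137, -0.0]
force: [-0.8, 0.2, 0.6]
t 18.18 pos [0.5929 0.1515 0.03  ] yaw -174.1 dp [-0.65  0.07  0.  ] rot [-0.  0.  0.] F [-0.8   0.24  0.57] open 0.707 grip 0.2
(290, 163, 55, 33)
dish [320.  177.2] [27.8 63.2] [0.6752 0.1655 0.022 ] local [0.0258 0.0049]
```

Blob now merges with the housing, so from here I creep on force in 1 mm steps.

```bash
python3 -m pendant '[{"dp":[-0.1,0,0],"delta_rot":[0,0,0],"jaw":-0.41},{"dp":[-0.2,0,0],"delta_rot":[0,0,0],"jaw":-0.41},{"dp":[-0.3,0,0],"delta_rot":[0,0,0],"jaw":-0.41},{"dp":[-0.3,0,0],"delta_rot":[0,0,0],"jaw":-0.41}]' |head -4
python3 -m pendant '[{"dp":[-0.05,0,0],"delta_rot":[0,0,0],"jaw":-0.41},{"dp":[-0.1,0,0],"delta_rot":[0,0,0],"jaw":-0.41},{"dp":[-0.1,0,0],"delta_rot":[0,0,0],"jaw":-0.41}]' |head -4
```

```text
clock: 18.57
ee_pos: [0.5959, 0.1518, 0.03]
orientation: [-0.162, 3.137, -0.0]
force: [-0.3, 0.2, -0.2]
clock: 18.82
ee_pos: [0.5968, 0.1519, 0.0301]
orientation: [-0.162, 3.137, -0.0]
force: [-0.6, -1.1, 0.4]
```

```bash
python3 -m pendant '[{"dp":[-0.05,0,0],"delta_rot":[0,0,0],"jaw":-0.41},{"dp":[-0.05,0,0],"delta_rot":[0,0,0],"jaw":-0.41}]' |head -4
python3 - <<'E'
import sys
from h import *
s=capture("scene");cv2.imwrite("s11.png",s[:,:,::-1])
# lid front/far rim: mask brighter than housing by low redness
r=s[:,:,0].astype(int)-s[:,:,2];m=np.zeros(r.shape,np.uint8);m[140:215,270:350]=((s.min(2)>150)&(r<12))[140:215,270:350]
m=cv2.morphologyEx(m,cv2.MORPH_OPEN,np.ones((3,3),np.uint8))
c=max(cv2.findContours(m,0,1)[0],key=cv2.contourArea);e=cv2.fitEllipse(c);p=onz("scene",e[0],.022);print(cv2.boundingRect(c),e,p)
a=np.radians(5.9);d=p[:2]-[.65,.158];print("local",d@[np.cos(a),np.sin(a)],d@[-np.sin(a),np.cos(a)])
E
```

```text
clock: 18.98
ee_pos: [0.5973, 0.1519, 0.03]
orientation: [-0.162, 3.137, -0.0]
force: [-1.1, 0.1, 0.8]
(292, 164, 37, 25) ((309.5786437988281, 175.940673828125), (24.464900970458984, 36.66566467285156), 93.46500396728516) [0.64913414 0.15667507 0.022     ]
local -0.00099746200874487 -0.0012289032725653843
```

```bash
for i in 1; do
python3 -m pendant '[{"dp":[-0.05,0,0],"delta_rot":[0,0,0],"jaw":-0.41},{"dp":[-0.05,0,0],"delta_rot":[0,0,0],"jaw":-0.41}]' |sed -n '2p;4p'
python3 -m pendant '[{"dp":[-0.05,0,0],"delta_rot":[0,0,0],"jaw":-0.41},{"dp":[-0.05,0,0],"delta_rot":[0,0,0],"jaw":-0.41}]' |sed -n '2p;4p'
done
```

```text
ee_pos: [0.5978, 0.152, 0.0301]
force: [-0.2, -0.5, 0.1]
ee_pos: [0.5983, 0.152, 0.03]
force: [-1.3, -0.4, -0.4]
```

```bash
python3 -m pendant '[{"dp":[-0.05,0,0],"delta_rot":[0,0,0],"jaw":-0.41},{"dp":[-0.05,0,0],"delta_rot":[0,0,0],"jaw":-0.41}]' |sed -n '2p;4p'
```

```text
ee_pos: [0.5988, 0.1521, 0.03]
force: [-0.9, 0.6, 0.6]
```

```bash
python3 -m pendant '[{"dp":[-0.05,0,0],"delta_rot":[0,0,0],"jaw":-0.41},{"dp":[-0.05,0,0],"delta_rot":[0,0,0],"jaw":-0.41}]' |sed -n '2p;4p'
```

```text
ee_pos: [0.5993, 0.1521, 0.03]
force: [-0.2, -0.2, 1.2]
```

```bash
python3 -m pendant '[{"dp":[-0.05,0,0],"delta_rot":[0,0,0],"jaw":-0.41},{"dp":[-0.05,0,0],"delta_rot":[0,0,0],"jaw":-0.41}]' |sed -n '2p;4p'
```

```text
ee_pos: [0.5998, 0.1522, 0.03]
force: [-1.2, -0.1, 0.5]
```

```bash
python3 -m pendant '[{"dp":[-0.05,0,0],"delta_rot":[0,0,0],"jaw":-0.41},{"dp":[-0.05,0,0],"delta_rot":[0,0,0],"jaw":-0.41}]' |sed -n '2p;4p'
python3 - <<'E'
from h import *
s=capture("scene");cv2.imwrite("s12.png",s[:,:,::-1])
r=s[:,:,0].astype(int)-s[:,:,2];m=np.zeros(r.shape,np.uint8);m[140:215,270:350]=((s.min(2)>150)&(r<12))[140:215,270:350]
m=cv2.morphologyEx(m,cv2.MORPH_OPEN,np.ones((3,3),np.uint8))
c=max(cv2.findContours(m,0,1)[0],key=cv2.contourArea);e=cv2.fitEllipse(c);p=onz("scene",e[0],.022);print(cv2.boundingRect(c),e[0],p)
E
```

```text
ee_pos: [0.6003, 0.1522, 0.03]
force: [-0.7, -0.1, -0.1]
(293, 164, 37, 25) (310.6994934082031, 176.1380157470703) [0.65203085 0.15740501 0.022     ]
```

```bash
python3 -m pendant '[{"dp":[-0.05,0,0],"delta_rot":[0,0,0],"jaw":-0.41},{"dp":[-0.05,0,0],"delta_rot":[0,0,0],"jaw":-0.41}]' |sed -n '2p;4p'
```

```text
ee_pos: [0.6007, 0.1523, 0.03]
force: [-0.6, 0.5, -0.8]
```

```bash
python3 -m pendant '[{"dp":[-0.05,0,0],"delta_rot":[0,0,0],"jaw":-0.41},{"dp":[-0.05,0,0],"delta_rot":[0,0,0],"jaw":-0.41}]' |sed -n '2p;4p'
```

```text
ee_pos: [0.6012, 0.1524, 0.03]
force: [-0.2, -0.0, -0.5]
```

```bash
python3 -m pendant '[{"dp":[-0.05,0,0],"delta_rot":[0,0,0],"jaw":-0.41},{"dp":[-0.05,0,0],"delta_rot":[0,0,0],"jaw":-0.41}]' |sed -n '2p;4p'
```

```text
ee_pos: [0.6015, 0.1524, 0.03]
force: [-2.0, -0.3, 0.7]
```

```bash
python3 -m pendant '[{"dp":[-0.05,0,0],"delta_rot":[0,0,0],"jaw":-0.41},{"dp":[-0.05,0,0],"delta_rot":[0,0,0],"jaw":-0.41}]' |sed -n '2p;4p';  python3 - <<'E'
from h import *
s=capture("scene");cv2.imwrite("s13.png",s[:,:,::-1])
r=s[:,:,0].astype(int)-s[:,:,2];m=np.zeros(r.shape,np.uint8);m[140:215,270:350]=((s.min(2)>150)&(r<12))[140:215,270:350]
m=cv2.morphologyEx(m,cv2.MORPH_OPEN,np.ones((3,3),np.uint8))
c=max(cv2.findContours(m,0,1)[0],key=cv2.contourArea);e=cv2.fitEllipse(c);p=onz("scene",e[0],.022);print(cv2.boundingRect(c),e[0],p)
cv2.imwrite("pics/g7.png",cv2.resize(s[140:215,270:370,::-1],(800,600),interpolation=cv2.INTER_CUBIC))
E
```

```text
ee_pos: [0.6018, 0.1524, 0.0299]
force: [-3.9, 0.4, 2.0]
(293, 164, 38, 25) (311.1436462402344, 176.3135223388672) [0.6533449  0.15733145 0.022     ]
```

Force has risen steadily to about 4 N while TCP motion stalls, so the dish is against the back stop. I'll back straight off.

```bash
python3 -m pendant '[{"dp":[0.1,0,0],"delta_rot":[0,0,0],"jaw":-0.41},{"dp":[0.4,0,0],"delta_rot":[0,0,0],"jaw":-0.41},{"dp":[1.2,0,0],"delta_rot":[0,0,0],"jaw":-0.41},{"dp":[2.5,0,0],"delta_rot":[0,0,0],"jaw":-0.41},{"dp":[4,0,0],"delta_rot":[0,0,0],"jaw":-0.41},{"dp":[4,0,-3],"delta_rot":[0,0,0],"jaw":-0.41},{"dp":[4,0,-6],"delta_rot":[0,0,0],"jaw":-0.41},{"dp":[4,0,-10],"delta_rot":[0,0,0],"jaw":-0.41},{"dp":[4,0,-14],"delta_rot":[0,0,0],"jaw":-0.41},{"dp":[4,0,-18],"delta_rot":[0,0,0],"jaw":-0.41}]' | head -2
python3 -m pendant '[{"dp":[2,1,-2],"delta_rot":[0,0,0],"jaw":-0.41},{"dp":[6,3,-3],"delta_rot":[0,0,0],"jaw":-0.41},{"dp":[10,6,-3],"delta_rot":[0,0,0],"jaw":-0.41},{"dp":[10,10,-3],"delta_rot":[0,0,0],"jaw":-0.41},{"dp":[10,14,-3],"delta_rot":[0,0,0],"jaw":-0.41},{"dp":[10,17,-3],"delta_rot":[0,0,0],"jaw":-0.41},{"dp":[10,18,-3],"delta_rot":[0,0,0],"jaw":-0.41},{"dp":[10,18,-3],"delta_rot":[0,0,0],"jaw":-0.41}]' | head -2
python3 - <<'E'
from h import *
t=capture("top");s=capture("scene");cv2.imwrite("t14.png",t[:,:,::-1])
cv2.imwrite("pics/g8.png",np.hstack([cv2.resize(t[105:215,140:240,::-1],(400,440),interpolation=cv2.INTER_CUBIC),cv2.resize(s[90:200,250:350,::-1],(400,440),interpolation=cv2.INTER_CUBIC)]))
r=t[:,:,0].astype(int)-t[:,:,2];m=np.zeros(r.shape,np.uint8);m[130:200,155:225]=((t.min(2)>150)&(r<14)&(r>-10))[130:200,155:225]
m=cv2.morphologyEx(m,cv2.MORPH_OPEN,np.ones((5,5),np.uint8))
c=max(cv2.findContours(m,0,1)[0],key=cv2.contourArea);e=cv2.fitEllipse(c);p=onz("top",e[0],.022);print(e,p)
a=np.radians(5.9);d=p[:2]-[.65,.158];print("local",d@[np.cos(a),np.sin(a)],d@[-np.sin(a),np.cos(a)])
E
```

```text
clock: 21.63
ee_pos: [0.5621, 0.1484, 0.212]
clock: 22.3
ee_pos: [0.4437, 0.3194, 0.24]
((194.43565368652344, 164.2139129638672), (34.08718490600586, 35.932350158691406), 71.2828598022461) [0.65134136 0.15657027 0.022     ]
local 0.0011872856256605324 -0.0015600360651141841
```

View pics/g8.png

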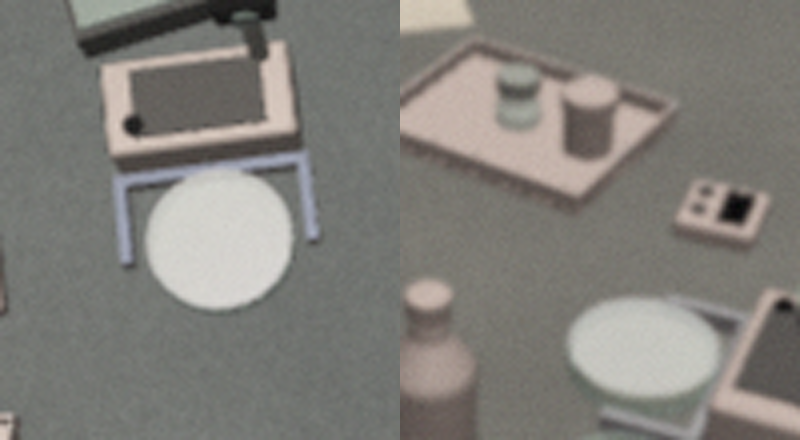

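The dish (220,238) rests against the back stop, centred between the fences, and the pot stands upright in the tray (590,115) beside the jar. The robot is clear of everything, so I'm handing in.

```bash
python3 -c "
from workcell import *
print(close_job())"
```

```text
the job is handed in; nothing more can be done
None
```

The job is handed in at about 22 s: the pot stands upright in the tray, and the dish was slid home against the left reader's back stop (about 4 N at contact), with nothing else seen to have moved.

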